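# Snap the circuit board onto its posts in the open control unit

## Task

Set the green circuit board on the four white snap posts of the open control unit, with its blue terminal strip on the side of the black mains inlet, and press it down corner by corner until all four posts have clicked through and it lies fully home on them. The unit stands on soft feet: push gently, never with more than about 20 N (2 kg), and keep the board close to level as it goes down. Leave the other things on the bench where they are.

Things in the scene. Friction and masses are not known exactly. Their poses are not given: they have to be found in the camera images.
- unit (a point): open chassis of a bench control unit: a grey metal tray 184 x 144 mm, walls 12 to 22 mm high, on four soft foam feet 26 mm tall fixed to the bench; parts inside at most 17 mm high. The point is the centre of the tray's underside; x towards its black mains inlet (knob and red switch on the -x side), y left, z up. Four white snap posts stand in it at (+-60, +-40) mm, shoulders 28 mm above the tray's underside (see unit_post0).
- tray (a joint): how far the tray has moved up on its soft feet (m): 0 unloaded, negative as it sinks straight down, without tilting, when pushed; about 1.3 N per mm, well damped (it follows in about 0.2 s), and the board's own weight sinks it about 2 mm. 18.5 mm is the most the feet may be squashed (some 24 N, board's weight included)
- board_grip (a point): middle of the board's finned aluminium heat sink, the block to hold it by: 44 mm long (board x), 20 mm wide (board y), 28 mm tall, on the middle of the board; the point is 14 mm above the board's top face, 18 mm above its underside; x towards the blue terminal strip, z up
- board: loose green circuit board 140 x 100 x 4 mm, 0.16 to 0.28 kg, flat on the bench; origin at the centre of its underside, x towards its blue terminal strip (12 mm tall, at x = 60 mm), z up. Four 11 mm holes at (+-60, +-40) mm. Two black capacitors 12 mm tall at (-57, +-12) mm. Four brass spots, 18 mm across, at (+-38, +-34) mm on the top face: clear places to press with shut fingers.
- board_hole0 (a point): centre of the board's front-left hole (-60, +40 mm), at its underside; axes as the board's
- board_hole1 (a point): centre of the board's front-right hole (-60, -40 mm), at its underside
- board_hole2 (a point): centre of the board's back-left hole (+60, +40 mm), at its underside
- board_hole3 (a point): centre of the board's back-right hole (+60, -40 mm), at its underside
- unit_post0 (a point): front-left post (-60, +40 mm), belongs in hole 0; point: centre of its shoulder, the flat top of a 15 mm pillar that carries the board. Above it an 8 mm stem tapers to a tip 16 mm up. Two sprung round catches stick out 7.3 mm from its axis on the +y and -y sides, middles 5.5 mm above the shoulder: a board laid on them rests about 8 mm above the shoulder; axes as the unit's
- unit_post1 (a point): front-right post (-60, -40 mm), belongs in hole 1, made as post 0. Its catches let the board past at about 6 N over the post, which takes 10 to 17 N, more where friction is high, at the nearby brass spot (all four at once take more than the feet may bear); then they spring out over the board and hold it down
- unit_post2 (a point): back-left post (+60, +40 mm), belongs in hole 2, made as post 0
- unit_post3 (a point): back-right post (+60, -40 mm), belongs in hole 3, made as post 0
- saw: bystander: jeweller's saw lying flat: wooden handle, steel frame, 300 x 110 mm; origin near the middle of its straight side, underside; x from handle to frame end, z up
- wax_slab: bystander: green wax slab 70 x 50 x 10 mm; origin under its centre; x along its length, z up
- wax_block: bystander: green wax block 55 x 40 x 28 mm; origin under its centre; x along its length, z up
- wax_ring: bystander: green wax ring, 36 mm across, 12 mm high; origin under its centre; flat side down, z up
- sanding_pad: bystander: grey sanding pad 60 x 45 x 14 mm; origin under its centre; x along its length, z up
- gauge: bystander: flat steel thickness gauge, about 110 x 70 x 6 mm; origin under its centre; x from the rivet to the wide end, z up
- file: bystander: flat file with wooden handle, 180 mm long, 14 mm high; origin under its middle; x from handle to blade, z up
There are look-alikes about, which are no part of the job. There is more than one size of the part that bears board_grip; the job needs the smaller.

How it is judged:
By the outcome, as a careful person would: the job done as asked, in the order asked, and still so for the second after the job is handed in, with the robot touching nothing.
It also fails if it takes over 72 s, if anything falls off the work surface, if the arm or the gripper's body presses on something with over 40 N, if the wrist force passes 120 N, or if a joint passes its speed limit or range.

## Robot

A 6-joint arm with a two-finger parallel gripper is mounted at the origin on the work surface. World frame = base frame: x ahead of the robot, y to its left, z up, the work surface at z = 0. Lengths are in m, angles in rad, forces in N, time in s.
With the tool pointing down it reaches from about 0.375 to 0.9 m from the base axis. Payload 3.1 kg.
Tool frame: the origin (TCP) lies midway between the tips of the shut fingers; the grasp point (between the pads) lies 19 mm behind it; z points along the fingers, y is the line along which they close (so a half turn about z gives the same grasp; the last joint's range is limited). The gripper opens to 85 mm and grips with 20 to 120 N. Pads are 22 mm wide; open, the fingers measure 114 mm over their backs; the gripper's body (76 mm by 85 mm) begins 54 mm behind the grasp point. The pads swing forward as they close: fully open they stand 13 mm farther back than shut.
Start: joints at [-1.516, 0.527, 1.433, -0, 1.181, -0.178], TCP at [0.144, -0.608, 0.231] pointing down, gripper open.
Joint ranges: [-3.08, 3.08], [-0.75, 2.2], [0.22, 2.44], [-1.43, 4.57], [0, 2.65], [-2.85, 2.85]. Speed limits (rad/s): [2.79, 2.79, 3.14, 3.14, 3.14, 3.14].

## Interface

Orientations are given as a unit quaternion [x, y, z, w].
In Python, from station import manip gives the robot as it stands. The module is installed in compiled form; this text tells all that it offers.
- The arm moves only by the tool apply_moves, never from a script. Its arguments are lists of equal length, an entry for each row: "claw": the gripper's target within -1 to 1 (fully open at 1, half-way at 0, shut at -1); "travel": the shift along the tool's x, y, z scaled (see below), a list of three; "turn": the turn, a rotation vector about the tool's x, y, z scaled (see below), a list of three. In form: {"claw": [claw, ...], "travel": [[dx, dy, dz], ...], "turn": [[rx, ry, rz], ...]}. A call has 1 to 5 rows; each row is the pose to reach, as a shift and turn from the pose commanded when the call began, along the tool's axes at that moment, turning the shorter way round; what a row does not reach only later rows make up. The controller multiplies each number of a shift by 800 mm and each number of a turn by 180 degrees. A row lasts 1/12 s, in which the tool goes at most 41.7 mm and 7.16 degrees, less where a joint would pass 70% of its speed; a pose out of reach is approached as far as the arm can. A call with a number of a shift or a turn outside -1 to 1 is refused whole. A call with a gripper value outside its range is refused whole. The fingers move at their own pace and stop on an object; "newtons" is the grip in N (left out, the last holds). Time passes only in rows, so rows that repeat a pose let the fingers close. It gives the time, the measured TCP pose, the force, the opening and the grip force at its end, in the units of the state.
- manip.sense(): the state, without advancing time (a new reading comes with each control period).
- manip.snapshot(name): name is "scene" or "top" or "wrist"; returns a dict with "pixels" (420x560x3 uint8, red, green, blue), "depth" (420x560 float32, m along the optical axis (not along the pixel's ray), 0 where there is no reading), "intrinsics" (3x3 intrinsics, pixels), "R" (3x3) and "t" (3): a world point X has camera coordinates R X + t. Camera axes: x right, y down, z forward; pixel columns grow to the right and rows downward; lengths in m; the calibration is good to about 2 mm. A picture is of the moment at which its call begins.
- manip.sign_off(): hands the job in; it is judged then, once.
The state is a dict: "t": time; "q": joint angles; "qd": joint speeds; "tau": joint torques, N m; "tcp_pos": TCP position; "tool_rot": TCP orientation; "force": force on the tool from outside, world axes, zero at the start; "ft_torque": the same for the moment, N m; "finger_gap": opening from 0.0 (shut) to 1.0 (fully open); "gripper_force": force on a finger pad.
Only numpy, scipy, OpenCV 4.12 (cv2) and the standard library are available. Lean on these libraries where they do the work, as an engineer would, in place of code of your own. Each camera call takes 0.05 s, during which the arm holds its last target. There are 200 camera calls.

## Working session

There is one attempt and no reset: what is moved stays moved. The work goes in short steps, Python scripts to look and compute and a tool call to move; the robot and the scene stay as the last step left them, time stands still between calls to the robot, and variables do not carry over. Pictures are saved under pics/ and viewed, at most 10 in all, crops included, and the job is handed in when it is done.

Besides the shell and the picture viewer there is one more tool, called after "Call:" as name(argument=value, ...), one argument or row to a line, values as JSON. apply_moves: Moves the arm, as the interface text tells. Shifts and turns lie within -1 to 1; 1 stands for 800 mm of shift or 180 degrees of turn. Its arguments: {"type":"object","properties":{"claw":{"type":"array","items":{"type":"number"}},"travel":{"type":"array","items":{"type":"array","items":{"type":"number"}}},"turn":{"type":"array","items":{"type":"array","items":{"type":"number"}}},"newtons":{"type":"number"}},"required":["claw","travel","turn"]}

```bash
mkdir -p pics
python3 - <<'E'
from station import manip
import cv2,numpy as np
for n in("scene","top"):
    s=manip.snapshot(n); cv2.imwrite(f"pics/{n}0.png",s["pixels"][:,:,::-1]); np.savez(f"{n}0.npz",**s)
    print(n,s["intrinsics"].tolist(),s["R"].round(3).tolist(),s["t"].round(3).tolist())
print(manip.sense())
E
```

```text
scene [[406.51897443107885, 0.0, 280.626904907019], [0.0, 406.51897443107885, 208.08693422096383], [0.0, 0.0, 1.0]] [[-0.132, 0.991, 0.013], [0.664, 0.098, -0.741], [-0.736, -0.089, -0.671]] [0.071, -0.3, 1.46]
top [[423.6185248441474, 0.0, 276.61921133111616], [0.0, 423.6185248441474, 211.4912086374475], [0.0, 0.0, 1.0]] [[0.017, -1.0, 0.012], [-0.983, -0.019, -0.185], [0.185, -0.009, -0.983]] [-0.013, 0.506, 0.977]
{'t': 0.1, 'q': array([-1.51647345e+00,  5.28378068e-01,  1.43377471e+00, -1.60854782e-05,
        1.18142224e+00, -1.78479035e-01]), 'qd': array([ 1.03733361e-03, -1.23553201e-03, -4.43442283e-03, -3.25976060e-04,
       -6.28552668e-05,  8.82059523e-04]), 'tau': array([-3.78713567e-04, -4.43304062e+01, -1.78586662e+01, -1.86260227e-04,
        3.86119966e-03, -1.03910540e-05]), 'tcp_pos': array([ 0.14419164, -0.60747117,  0.23042833]), 'tool_rot': array([ 9.93232211e-01,  1.16141262e-01,  5.40677297e-05, -9.89733013e-04]), 'force': array([-0.25775499, -0.72734565, -0.72590927]), 'ft_torque': array([-0.01622709,  0.00410051,  0.01018507]), 'gripper_force': 0.0, 'finger_gap': 1.000239432996026}
```

View pics/top0.png

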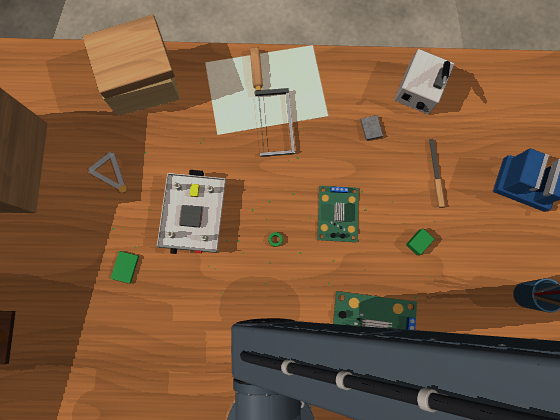

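View pics/scene0.png

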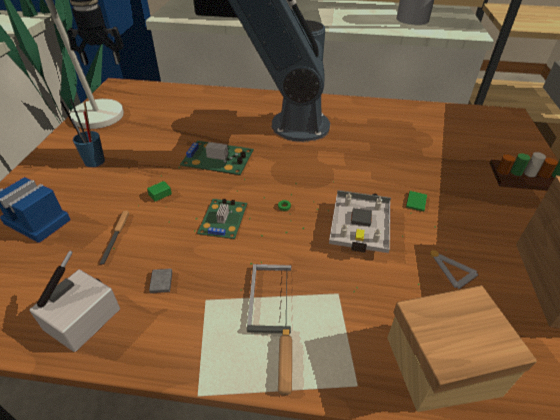

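The small board is at top-view (338,214) with its blue strip upward (+x). The unit is at (192,212), with the inlet at (196,173) also upward. The larger look-alike board is at (375,312). Next I'll measure coarsely.

```bash
cat > h.py <<'E'
import numpy as np,cv2
from scipy.spatial.transform import Rotation as Ro
def ray(s,uv,z):
    """pixels -> world points on the plane at height z"""
    uv=np.atleast_2d(uv).astype(float); K,R,t=s["intrinsics"],s["R"],s["t"]
    d=np.c_[uv,np.ones(len(uv))]@np.linalg.inv(K).T@R; c=-R.T@t
    return c+d*((z-c[2])/d[:,2])[:,None]
def proj(s,X):
    p=np.atleast_2d(X)@s["R"].T+s["t"]; p=p@s["intrinsics"].T
    return p[:,:2]/p[:,2:]
def hsv(s): return cv2.cvtColor(s["pixels"],cv2.COLOR_RGB2HSV)
def blobs(m,amin=20):
    n,l,st,c=cv2.connectedComponentsWithStats(m.astype(np.uint8))
    return [(c[i],st[i]) for i in range(1,n) if st[i][4]>=amin]
E
python3 - <<'E'
from h import *
s=dict(np.load("top0.npz")); H=hsv(s)
def roi(m,x0,x1,y0,y1):
    o=np.zeros(m.shape,np.uint8); o[y0:y1,x0:x1]=m[y0:y1,x0:x1]; return o
g=roi((H[...,0]>40)&(H[...,0]<90)&(H[...,1]>80),305,372,175,250)
g=cv2.morphologyEx(g,cv2.MORPH_OPEN,np.ones((3,3)))
c=max(cv2.findContours(g,0,2)[0],key=cv2.contourArea)
b=cv2.boxPoints(cv2.minAreaRect(c)); P=ray(s,b,.004); print("board",b,P.round(4).tolist(),P.mean(0),np.linalg.norm(np.diff(P,axis=0),axis=1))
w=roi((H[...,1]<50)&(H[...,2]>110),145,240,160,265)
c=max(cv2.findContours(w,0,2)[0],key=cv2.contourArea)
b=cv2.boxPoints(cv2.minAreaRect(c)); P=ray(s,b,.043); print("unit",b,P.round(4).tolist(),P.mean(0),np.linalg.norm(np.diff(P,axis=0),axis=1))
i=cv2.resize(s["pixels"][160:260,140:370],None,fx=3.4,fy=3.4,interpolation=cv2.INTER_CUBIC); cv2.imwrite("pics/crop.png",i[:,:,::-1])
w=__import__("station").manip.snapshot("wrist"); print(w["intrinsics"],w["R"].round(3),-w["R"].T@w["t"])
E
```

```text
board [[317.41287 239.61375]
 [319.20975 185.70699]
 [357.90012 186.99666]
 [356.10324 240.90343]] [[0.4444, -0.107, 0.004], [0.5829, -0.1117, 0.004], [0.5815, -0.2107, 0.004], [0.4429, -0.2036, 0.004]] [ 0.51294181 -0.15825312  0.004     ] [0.13859445 0.09901606 0.13873529]
unit [[156.46074 245.5836 ]
 [165.22523 171.08531]
 [224.9283  178.1092 ]
 [216.1638  252.6075 ]] [[0.4183, 0.2814, 0.043], [0.6026, 0.2726, 0.043], [0.5877, 0.1249, 0.043], [0.4042, 0.1386, 0.043]] [0.50319038 0.20437413 0.043     ] [0.18446965 0.14838272 0.1840255 ]
[[340.23974986   0.         276.4454258 ]
 [  0.         340.23974986 209.77781416]
 [  0.           0.           1.        ]] [[ 0.231 -0.973 -0.002]
 [-0.925 -0.22   0.31 ]
 [-0.302 -0.069 -0.951]] [ 0.22277257 -0.58827826  0.37255182]
```

View pics/crop.png

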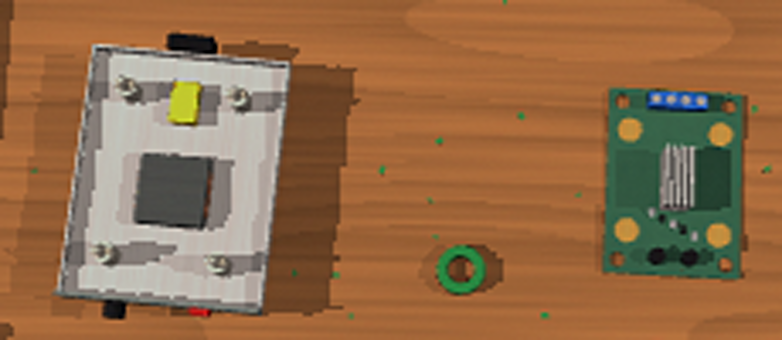

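The crop shows the board's strip at (678,100), its heat sink at (678,176) and holes at its corners. The unit shows four posts near (128,88), (238,97), (104,252) and (217,263). Moving above the board now so the wrist camera can see it.

Call:
apply_moves(
  claw=[1, 1, 1, 1, 1],
  travel=[
    [0.196, -0.146, -0.008],
    [0.196, -0.146, -0.008],
    [0.196, -0.146, -0.008],
    [0.196, -0.146, -0.008],
    [0.196, -0.146, -0.008],
  ],
  turn=[
    [0, 0, 0.091],
    [0, 0, 0.091],
    [0, 0, 0.091],
    [0, 0, 0.091],
    [0, 0, 0.091],
  ],
)

```text
t: 0.57
tcp_pos: [0.2712, -0.4547, 0.2374]
tool_rot: [1.0, -0.026, 0.0, -0.001]
force: [0.6, 0.0, -0.2]
finger_gap: 0.995
gripper_force: 0.0
```

Call:
apply_moves(
  claw=[1, 1, 1, 1, 1],
  travel=[
    [0.147, -0.195, -0.008],
    [0.147, -0.195, -0.008],
    [0.147, -0.195, -0.008],
    [0.147, -0.195, -0.008],
    [0.147, -0.195, -0.008],
  ],
  turn=[
    [0, 0, 0],
    [0, 0, 0],
    [0, 0, 0],
    [0, 0, 0],
    [0, 0, 0],
  ],
)

```text
t: 0.98
tcp_pos: [0.3969, -0.3055, 0.2441]
tool_rot: [1.0, -0.026, 0.0, -0.001]
force: [-0.6, -0.4, -0.9]
finger_gap: 1.0
gripper_force: 0.0
```

Call:
apply_moves(
  claw=[1, 1, 1, 1, 1],
  travel=[
    [0.147, -0.195, -0.008],
    [0.147, -0.195, -0.008],
    [0.147, -0.195, -0.008],
    [0.147, -0.195, -0.008],
    [0.147, -0.195, -0.008],
  ],
  turn=[
    [0, 0, 0],
    [0, 0, 0],
    [0, 0, 0],
    [0, 0, 0],
    [0, 0, 0],
  ],
)

```text
t: 1.4
tcp_pos: [0.5229, -0.1562, 0.2505]
tool_rot: [1.0, -0.026, 0.0, -0.0]
force: [0.4, -1.1, -0.3]
finger_gap: 0.998
gripper_force: 0.0
```

```bash
cat >> h.py <<'E'
def snap(name,tag):
    from station import manip
    s=manip.snapshot(name); np.savez(tag+".npz",**s); cv2.imwrite(f"pics/{tag}.png",s["pixels"][:,:,::-1]); return s
def st():
    from station import manip
    s=manip.sense(); R=Ro.from_quat(s["tool_rot"]).as_matrix()
    print("t %.2f"%s["t"],"tcp",s["tcp_pos"].round(4),"yaw %.2f"%np.degrees(np.arctan2(R[1,0],R[0,0])),"tilt z",R[:,2].round(4),"F",s["force"].round(1),"gap %.3f gf %.1f"%(s["finger_gap"],s["gripper_force"]))
    return s,R
def goto(p,yaw=None):
    """travel/turn numbers from measured pose to TCP p, tool down, yaw deg"""
    s,R=st(); d=R.T@(np.array(p)-s["tcp_pos"])/.8
    y=np.radians(yaw); T=np.array([[np.cos(y),np.sin(y),0],[np.sin(y),-np.cos(y),0],[0,0,-1]])
    print("travel",d.round(4),"turn",(Ro.from_matrix(R.T@T).as_rotvec()/np.pi).round(4),"mm",np.linalg.norm(d)*800)
E
python3 - <<'E'
from h import *
st(); s=snap("wrist","w1")
E
```

```text
t 1.40 tcp [ 0.5229 -0.1562  0.2505] yaw -2.93 tilt z [ 6.e-04  8.e-04 -1.e+00] F [ 0.4 -1.1 -0.3] gap 0.998 gf 0.0
```

View pics/w1.png

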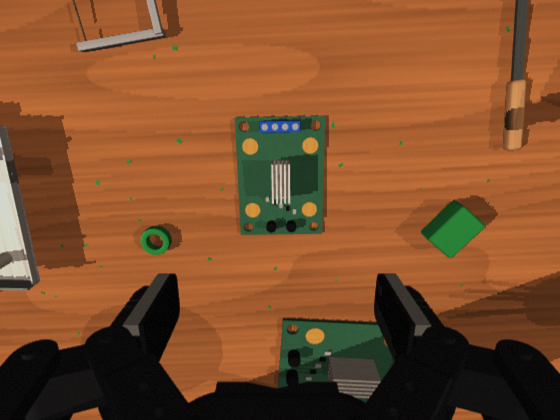

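The wrist view shows the small board centred at (281,175) with brass spots at (250,146), (310,145), (252,210) and (309,209). The strip is at the top and both fingers are visible.

```bash
cat >> h.py <<'E'
SP=np.array([[38,34],[38,-34],[-38,34],[-38,-34]])/1000.
def fit2(model,pts):
    """2D rigid fit -> yaw, origin, residuals"""
    a=model-model.mean(0); b=pts-pts.mean(0)
    yaw=np.arctan2((a[:,0]*b[:,1]-a[:,1]*b[:,0]).sum(),(a*b).sum())
    R=np.array([[np.cos(yaw),-np.sin(yaw)],[np.sin(yaw),np.cos(yaw)]]); o=pts.mean(0)-R@model.mean(0)
    return np.degrees(yaw),o,pts-(model@R.T+o)
def brass(s,box):
    H=hsv(s); x0,x1,y0,y1=box; m=np.zeros(H.shape[:2],np.uint8)
    m[y0:y1,x0:x1]=((H[...,0]>12)&(H[...,0]<30)&(H[...,1]>90)&(H[...,2]>90))[y0:y1,x0:x1]
    return blobs(m,60)
E
python3 - <<'E'
from h import *
s=dict(np.load("w1.npz"))
B=brass(s,(240,322,133,222)); 
for c,q in B: print(c.round(1),q)
uv=np.array([c for c,q in B if q[4]<400 and q[4]>100][:4]); P=ray(s,uv,.004)[:,:2]
top=P[np.argsort(-P[:,0])]; f=lambda a:a[np.argsort(-a[:,1])]
pts=np.r_[f(top[:2]),f(top[2:])]; print(pts.round(4)); print(fit2(SP,pts))
H=hsv(s); g=((H[...,0]>40)&(H[...,0]<90)&(H[...,1]>80)).astype(np.uint8); m=np.zeros_like(g); m[105:245,225:335]=g[105:245,225:335]
c=max(cv2.findContours(m,0,2)[0],key=cv2.contourArea); r=cv2.minAreaRect(c); Q=ray(s,cv2.boxPoints(r),.004); print("rect",r,Q.round(4).tolist(),Q.mean(0))
print("depth",s["depth"][150:152,262:266], "cam z", (-s["R"].T@s["t"]))
E
```

```text
[309.7 145.1] [302 137  16  17 217]
[249.7 146. ] [242 138  16  17 218]
[252.2 209.8] [245 203  15  15 182]
[308.9 209. ] [302 202  15  15 183]
[[ 0.5545 -0.1258]
 [ 0.552  -0.1937]
 [ 0.4785 -0.1231]
 [ 0.4761 -0.1912]]
(np.float64(-2.0285272012625457), array([ 0.51528518, -0.15844181]), array([[ 6.34254347e-05, -1.16446673e-06],
       [-4.96798685e-05,  4.88742666e-05],
       [-8.02163011e-06,  4.45575464e-05],
       [-5.72393605e-06, -9.22673462e-05]]))
rect ((280.3445129394531, 175.04930114746094), (117.12632751464844, 89.14537048339844), 89.10482788085938) [[0.5868, -0.1119, 0.004], [0.5832, -0.2101, 0.004], [0.4442, -0.2113, 0.004], [0.4479, -0.1017, 0.004]] [ 0.51552562 -0.15873923  0.004     ]
depth [[0.38733172 0.3887127  0.38688686 0.38820514]
 [0.3886262  0.38792416 0.3892589  0.3887745 ]] cam z [ 0.60342856 -0.15923519  0.39269463]
```

Board fit: (0.5153, -0.1584), yaw -2.0°, residuals under 0.1 mm and the right size (small board).

Run:
```python
from h import *
goto((.5153,-.1584,.008),-2.03)
```

```text
t 1.45 tcp [ 0.5256 -0.1533  0.2508] yaw -2.79 tilt z [ 0.0041  0.003  -1.    ] F [2.5 1.4 0. ] gap 0.997 gf 0.0
travel [-0.0137  0.008   0.3034] turn [-0.001  -0.0013 -0.0042] mm 243.0761699772372
```

Call:
apply_moves(
  claw=[0, 0, 0, 0, 0],
  travel=[
    [-0.006, 0, 0.1],
    [-0.006, 0, 0.1],
    [-0.006, 0, 0.1],
    [-0.006, 0, 0.1],
    [-0.006, 0, 0.1],
  ],
  turn=[
    [0, 0, -0.0045],
    [0, 0, -0.0045],
    [0, 0, -0.0045],
    [0, 0, -0.0045],
    [0, 0, -0.0045],
  ],
)

```text
t: 1.87
tcp_pos: [0.5173, -0.1598, 0.1717]
tool_rot: [1.0, -0.02, 0.001, 0.0]
force: [0.2, -0.3, 0.3]
finger_gap: 0.498
gripper_force: 0.0
```

```bash
cat >> h.py <<'E'
def boardfit(s,z,box=(0,560,0,420)):
    B=brass(s,box); B=sorted(B,key=lambda b:-b[1][4])
    for c,q in B[:6]: print(c.round(1),q)
    P=ray(s,[c for c,q in B[:4]],z)[:,:2]; t=P[np.argsort(-P[:,0])]; f=lambda a:a[np.argsort(-a[:,1])]
    r=fit2(SP,np.r_[f(t[:2]),f(t[2:])]); print("board yaw",r[0],"o",r[1].round(4),"res mm",(r[2]*1000).round(2).tolist()); return r
E
python3 - <<'E'
from h import *
st(); s=snap("wrist","w2"); st()
C=-s["R"].T@s["t"]; print(C)
P=proj(s,[[.5153+a,-.1584+b,.004] for a in(-.05,.05) for b in(-.045,.045)]); print(P.round(0).tolist())
x0,y0=P.min(0).astype(int); x1,y1=P.max(0).astype(int)
boardfit(s,.004,(max(x0,0),x1,max(y0,0),y1))
goto((.5153,-.1584,.008),-2.03)
E
```

```text
t 1.87 tcp [ 0.5173 -0.1598  0.1717] yaw -2.26 tilt z [ 1.6e-03 -9.0e-04 -1.0e+00] F [ 0.2 -0.3  0.3] gap 0.498 gf 0.0
t 1.92 tcp [ 0.5179 -0.1601  0.1725] yaw -2.27 tilt z [ 0.0036 -0.002  -1.    ] F [ 1.1  0.2 -0.3] gap 0.503 gf 0.0
[ 0.59774403 -0.1616781   0.31393351]
[[324.0, 239.0], [233.0, 242.0], [324.0, 136.0], [224.0, 140.0]]
[313.7 150.9] [304 141  20  21 331]
[238.8 151.2] [229 141  20  21 330]
[241.8 229.4] [233 221  19  18 274]
[311.4 229.1] [302 221  19  18 266]
board yaw -1.9935133213275895 o [ 0.5153 -0.1585] res mm [[0.0, -0.01], [-0.01, 0.03], [0.02, -0.06], [-0.01, 0.04]]
t 1.92 tcp [ 0.5179 -0.1601  0.1725] yaw -2.27 tilt z [ 0.0036 -0.002  -1.    ] F [ 1.1  0.2 -0.3] gap 0.503 gf 0.0
travel [-0.0041 -0.0024  0.2056] turn [ 0.0006 -0.0012 -0.0013] mm 164.52425275223476
```

Call:
apply_moves(
  claw=[0, 0, 0, 0, 0],
  travel=[
    [-0.003, -0.0025, 0.05],
    [-0.003, -0.0025, 0.1],
    [-0.003, -0.0025, 0.14],
    [-0.003, -0.0025, 0.16],
    [-0.003, -0.0025, 0.16],
  ],
  turn=[
    [0, 0, -0.001],
    [0, 0, -0.001],
    [0, 0, -0.001],
    [0, 0, -0.001],
    [0, 0, -0.001],
  ],
)

```text
t: 2.33
tcp_pos: [0.5137, -0.1571, 0.0412]
tool_rot: [1.0, -0.018, -0.001, -0.001]
force: [0.9, -0.0, 0.6]
finger_gap: 0.493
gripper_force: 0.0
```

Call:
apply_moves(
  claw=[0, 0, 0, 0],
  travel=[
    [0, 0, 0],
    [0, 0, 0],
    [0, 0, 0],
    [0, 0, 0],
  ],
  turn=[
    [0, 0, 0],
    [0, 0, 0],
    [0, 0, 0],
    [0, 0, 0],
  ],
)

```text
t: 2.67
tcp_pos: [0.5155, -0.1576, 0.0445]
tool_rot: [1.0, -0.018, 0.002, 0.001]
force: [-0.3, 0.1, 0.0]
finger_gap: 0.5
gripper_force: 0.0
```

Run:
```python
from h import *
goto((.5153,-.1585,.008),-2.0)
```

```text
t 2.67 tcp [ 0.5155 -0.1576  0.0445] yaw -2.05 tilt z [ 0.0036 -0.002  -1.    ] F [-0.3  0.1  0. ] gap 0.500 gf 0.0
travel [-0.0004  0.001   0.0456] turn [ 0.0006 -0.0012 -0.0003] mm 36.50775240922354
```

Call:
apply_moves(
  claw=[0, 0, 0, 0, 0],
  travel=[
    [0, 0.001, 0.02],
    [0, 0.001, 0.035],
    [0, 0.001, 0.0455],
    [0, 0.001, 0.0455],
    [0, 0.001, 0.0455],
  ],
  turn=[
    [0.0006, -0.0012, 0],
    [0.0006, -0.0012, 0],
    [0.0006, -0.0012, 0],
    [0.0006, -0.0012, 0],
    [0.0006, -0.0012, 0],
  ],
)

```text
t: 3.08
tcp_pos: [0.5136, -0.1574, 0.0056]
tool_rot: [1.0, -0.018, -0.003, -0.001]
force: [0.2, -0.1, -0.2]
finger_gap: 0.499
gripper_force: 0.0
```

Call:
apply_moves(
  claw=[-1, -1, -1, -1, -1],
  travel=[
    [0, 0, 0],
    [0, 0, 0],
    [0, 0, 0],
    [0, 0, 0],
    [0, 0, 0],
  ],
  turn=[
    [0, 0, 0],
    [0, 0, 0],
    [0, 0, 0],
    [0, 0, 0],
    [0, 0, 0],
  ],
  newtons=40,
)

```text
t: 3.5
tcp_pos: [0.5146, -0.158, 0.0067]
tool_rot: [1.0, -0.018, -0.001, -0.001]
force: [-0.1, -1.0, 3.3]
finger_gap: 0.223
gripper_force: 40.0
```

Run:
```python
from h import *
st()
```

```text
t 3.50 tcp [ 0.5146 -0.158   0.0067] yaw -2.05 tilt z [-0.0025  0.0013 -1.    ] F [-0.1 -1.   3.3] gap 0.223 gf 40.0
```

Gripped: the gap is about 19 mm, matching the 20 mm heat sink. Lifting to look at the board in hand and the unit from the side.

Call:
apply_moves(
  claw=[-1, -1, -1, -1, -1],
  travel=[
    [0, 0, -0.02],
    [0, 0, -0.06],
    [0, 0, -0.11],
    [0, 0, -0.16],
    [0, 0, -0.21],
  ],
  turn=[
    [0, 0, 0],
    [0, 0, 0],
    [0, 0, 0],
    [0, 0, 0],
    [0, 0, 0],
  ],
)

```text
t: 3.92
tcp_pos: [0.5136, -0.1573, 0.175]
tool_rot: [1.0, -0.018, -0.003, -0.002]
force: [1.4, -1.3, -2.4]
finger_gap: 0.223
gripper_force: 39.5
```

Call:
apply_moves(
  claw=[-1, -1, -1, -1, -1],
  travel=[
    [0, -0.03, -0.05],
    [0, -0.06, -0.1],
    [0, -0.09, -0.15],
    [0, -0.12, -0.19],
    [0, -0.13, -0.21],
  ],
  turn=[
    [0, 0, 0],
    [0, 0, 0],
    [0, 0, 0],
    [0, 0, 0],
    [0, 0, 0],
  ],
)

```text
t: 4.33
tcp_pos: [0.5185, -0.0522, 0.3447]
tool_rot: [1.0, -0.017, -0.001, -0.001]
force: [0.4, 0.2, -2.2]
finger_gap: 0.222
gripper_force: 39.7
```

Call:
apply_moves(
  claw=[-1, -1, -1, -1, -1],
  travel=[
    [0, 0, 0],
    [0, 0, 0],
    [0, 0, 0],
    [0, 0, 0],
    [0, 0, 0],
  ],
  turn=[
    [0, 0, 0],
    [0, 0, 0],
    [0, 0, 0],
    [0, 0, 0],
    [0, 0, 0],
  ],
)

```text
t: 4.75
tcp_pos: [0.518, -0.0549, 0.34]
tool_rot: [1.0, -0.019, -0.004, -0.002]
force: [-0.2, 0.1, -2.7]
finger_gap: 0.226
gripper_force: 39.7
```

Run:
```python
from h import *
st(); s=snap("wrist","w3"); t=snap("top","t3")
print(-s["R"].T@s["t"])
```

```text
t 4.75 tcp [ 0.518  -0.0549  0.34  ] yaw -2.12 tilt z [-0.0084  0.0034 -1.    ] F [-0.2  0.1 -2.7] gap 0.226 gf 39.7
[ 0.59985229 -0.05722978  0.48143396]
```

View pics/w3.png

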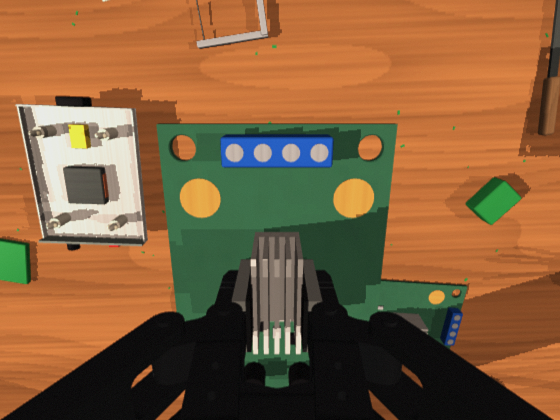

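The board is in hand and level, with its front holes at (182,148) and (371,147). The unit is at (80,175), with posts near (38,131), (103,133), (57,224) and (117,223). Locating the posts by depth, since only they rise above 50 mm.

```bash
cat >> h.py <<'E'
PO=np.array([[-60,40],[-60,-40],[60,40],[60,-40]])/1000.
def cloud(s):
    d=s["depth"]; v,u=np.mgrid[:d.shape[0],:d.shape[1]]; K=s["intrinsics"]
    p=np.stack([(u-K[0,2])/K[0,0]*d,(v-K[1,2])/K[1,1]*d,d],-1)-s["t"]
    return np.where(d[...,None]>0,p@s["R"],np.nan)
def posts(s,zl=.050,zh=.08,c=(.503,.204)):
    P=cloud(s); m=(P[...,2]>zl)&(P[...,2]<zh)&(np.hypot(P[...,0]-c[0],P[...,1]-c[1])<.1)
    n,l=cv2.connectedComponents(cv2.dilate(m.astype(np.uint8),np.ones((3,3)))); out=[]
    for i in range(1,n):
        q=P[(l==i)&m]
        if len(q)>=4: out.append((len(q),np.median(q,0),(q.min(0)+q.max(0))/2,np.ptp(q,axis=0)))
    return out
E
python3 - <<'E'
from h import *
for n in("top0","t3","w3"):
    s=dict(np.load(n+".npz")); print(n)
    for a in posts(s): print(a[0],*[x.round(4) for x in a[1:]])
im=[]
for n,(x0,x1,y0,y1),k in(("w3",(15,150,95,250),3.8),("top0",(150,230,165,255),4)):
    s=dict(np.load(n+".npz")); im.append(cv2.resize(s["pixels"][y0:y1,x0:x1],(395,450),interpolation=cv2.INTER_CUBIC))
cv2.imwrite("pics/c3.png",np.hstack(im)[:,:,::-1])
E
```

```text
top0
31 [0.5636 0.2388 0.0557] [0.5655 0.2406 0.0607] [0.0149 0.0137 0.0205]
30 [0.5576 0.1591 0.058 ] [0.5608 0.1606 0.0601] [0.0126 0.0137 0.0192]
33 [0.4455 0.248  0.057 ] [0.4465 0.2486 0.0605] [0.0122 0.0143 0.0206]
33 [0.4391 0.1686 0.0579] [0.4399 0.169  0.06  ] [0.014  0.0139 0.0191]
t3
32 [0.5636 0.239  0.0567] [0.5658 0.24   0.0601] [0.0147 0.0113 0.0199]
29 [0.5582 0.1593 0.0594] [0.5607 0.1605 0.0611] [0.0132 0.013  0.0215]
32 [0.4458 0.2477 0.0586] [0.4464 0.2487 0.0609] [0.0123 0.0142 0.0186]
32 [0.4394 0.1682 0.0568] [0.4397 0.1692 0.0595] [0.0139 0.013  0.019 ]
w3
156 [0.5688 0.2376 0.0545] [0.5688 0.2395 0.0608] [0.0134 0.0138 0.021 ]
141 [0.563  0.158  0.0549] [0.5622 0.1597 0.0608] [0.0136 0.0136 0.0199]
133 [0.4502 0.2462 0.0557] [0.449  0.2489 0.0601] [0.0147 0.0155 0.0201]
121 [0.4447 0.1672 0.0558] [0.4428 0.1688 0.0607] [0.0151 0.0143 0.0205]
```

View pics/c3.png

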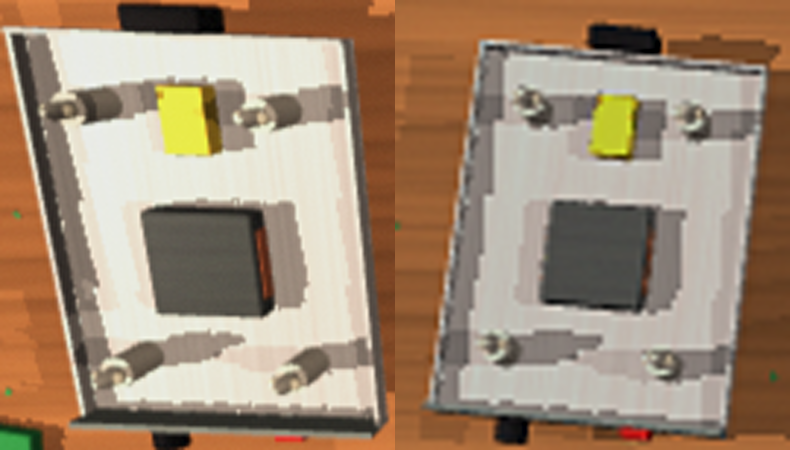

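The crops clearly show all four posts, the yellow part towards the inlet side, and the red switch and knob at the bottom. Comparing cameras through the rigid four-post fit.

```bash
cat >> h.py <<'E'
def unitfit(s,zl,zh):
    A=[a for a in posts(s,zl,zh)]; p=np.array([a[2][:2] for a in A]); 
    if len(p)!=4: print("n",len(p)); return
    t=p[np.argsort(p[:,0])]; f=lambda a:a[np.argsort(-a[:,1])]; r=fit2(PO,np.r_[f(t[:2]),f(t[2:])])
    print(zl,"unit yaw %.2f"%r[0],r[1].round(4),"res",(r[2]*1000).round(1).tolist()); return r
E
python3 - <<'E'
from h import *
for n in("top0","t3","w3"):
    s=dict(np.load(n+".npz")); print(n)
    for a,b in((.050,.08),(.052,.0565),(.060,.08)): unitfit(s,a,b)
s=dict(np.load("top0.npz")); boardfit(s,.004,(322,358,192,236))
s=dict(np.load("w3.npz")); 
for c,q in brass(s,(165,390,170,225)): print(c,q)
C=cloud(s); print("board top pts",C[185:215:15,225:235:5].round(4).tolist(), C[185,330:340:5].round(4).tolist())
E
```

```text
top0
0.05 unit yaw -3.95 [0.5032 0.2047] res [[0.4, -0.2], [-0.7, 0.1], [-0.3, 0.1], [0.6, -0.1]]
0.052 unit yaw -3.95 [0.5034 0.2042] res [[0.2, -0.0], [0.0, 0.2], [-0.5, -0.1], [0.3, -0.2]]
0.06 unit yaw -4.67 [0.5026 0.2054] res [[0.2, -0.2], [0.3, 0.4], [-0.6, -0.8], [0.1, 0.6]]
t3
0.05 unit yaw -4.16 [0.5032 0.2046] res [[0.1, -0.1], [-0.7, 0.1], [-0.1, -0.1], [0.6, 0.2]]
0.052 unit yaw -3.85 [0.5034 0.2039] res [[0.1, -0.6], [-0.1, 0.4], [0.0, 0.1], [-0.1, 0.0]]
0.06 unit yaw -4.25 [0.5026 0.2049] res [[0.4, -0.7], [-0.3, 0.4], [-0.1, -0.4], [0.0, 0.6]]
w3
0.05 unit yaw -4.47 [0.5057 0.2042] res [[-0.0, 0.2], [0.0, -0.3], [0.1, 0.0], [-0.2, 0.0]]
0.052 unit yaw -4.59 [0.5057 0.2043] res [[-0.1, 0.3], [0.1, -0.2], [0.1, 0.1], [-0.0, -0.1]]
0.06 unit yaw -4.29 [0.5057 0.2039] res [[0.3, 0.1], [0.1, 0.0], [-0.5, -0.4], [0.1, 0.3]]Traceback (most recent call last):
  File "<stdin>", line 5, in <module>
  File "h.py", line 42, in boardfit
    P=ray(s,[c for c,q in B[:4]],z)[:,:2]; t=P[np.argsort(-P[:,0])]; f=lambda a:a[np.argsort(-a[:,1])]
      ~~~^^^^^^^^^^^^^^^^^^^^^^^^^^
  File "h.py", line 6, in ray
    d=np.c_[uv,np.ones(len(uv))]@np.linalg.inv(K).T@R; c=-R.T@t
      ~~~~~~~~~~~~~~~~~~~~~~~~~~^~~~~~~~~~~~~~~~~~~
ValueError: matmul: Input operand 1 has a mismatch in its core dimension 0, with gufunc signature (n?,k),(k,m?)->(n?,m?) (size 3 is different from 1)
```

```bash
sed -i 's/return blobs(m,60)/return blobs(m,20)/' h.py
python3 - <<'E'
from h import *
s=dict(np.load("top0.npz")); boardfit(s,.004,(320,360,192,240))
s=dict(np.load("w3.npz")); 
for c,q in brass(s,(165,390,170,225)): print(c,q)
C=cloud(s); print("board top pts",np.nanmean(C[180:222,222:240],(0,1)),np.nanmean(C[180:222,318:332],(0,1)),np.nanmean(C[240:270,185:215],(0,1)))
E
```

```text
[358.4 215.7] [358 203   2  27  43]
[323.8 227.1] [321 224   7   7  42]
[350.9 228.8] [348 226   7   7  42]
[324.9 197.8] [322 195   7   7  41]
[351.4 199.1] [348 196   8   7  40]
board yaw -14.835255085093666 o [ 0.502  -0.1627] res mm [[4.16, 13.54], [-23.09, -5.23], [2.33, -2.97], [16.6, -5.34]]
[199.75213675 197.75213675] [ 180  178   41   40 1287]
[353.17962675 197.70062208] [ 333  178   41   40 1286]
board top pts [ 0.55636081 -0.03463533  0.33666221] [ 0.5548062  -0.07643575  0.33649648] [ 0.53054807 -0.01798547  0.33685401]
```

Run:
```python
from h import *
s=dict(np.load("top0.npz")); P=ray(s,[[324.9,197.8],[351.4,199.1],[323.8,227.1],[350.9,228.8]],.004)[:,:2]
r=fit2(SP,P); print("top board",r[0],r[1],(r[2]*1000).round(1).tolist())
s=dict(np.load("w3.npz"))
for z in(.3357,.3367): 
    r=fit2(SP[:2],ray(s,[[199.75,197.75],[353.2,197.7]],z)[:,:2]); print("held",r[0],r[1],(r[2]*1000).round(2).tolist())
st()
```

```text
top board -2.1262157229025793 [ 0.51263457 -0.15845444] [[-0.3, -0.2], [0.2, 0.3], [0.3, 0.0], [-0.2, -0.1]]
held -2.035572520625333 [ 0.51870075 -0.05372902] [[0.01, 0.26], [-0.01, -0.26]]
held -2.03557252062532 [ 0.51899701 -0.05374378] [[0.0, 0.02], [-0.0, -0.02]]
t 4.85 tcp [ 0.5185 -0.055   0.3407] yaw -2.12 tilt z [-0.0069  0.003  -1.    ] F [ 0.8 -0.4 -2.8] gap 0.225 gf 39.7
```

The two cameras agree on the board-to-unit shift, (-9.5, +362.8) mm, and on yaw -4.2°. Moving to hover above the posts.

Run:
```python
from h import *
goto((.505,.204,.2),-4.3); goto((.505,.204,.1),-4.3)
```

```text
t 4.85 tcp [ 0.5185 -0.055   0.3407] yaw -2.12 tilt z [-0.0069  0.003  -1.    ] F [ 0.8 -0.4 -2.8] gap 0.225 gf 39.7
travel [-0.0276 -0.3224  0.1769] turn [-0.0008  0.0023  0.0121] mm 295.00210934986137
t 4.85 tcp [ 0.5185 -0.055   0.3407] yaw -2.12 tilt z [-0.0069  0.003  -1.    ] F [ 0.8 -0.4 -2.8] gap 0.225 gf 39.7
travel [-0.0267 -0.322   0.3019] turn [-0.0008  0.0023  0.0121] mm 353.77819999224766
```

Call:
apply_moves(
  claw=[-1, -1, -1, -1, -1],
  travel=[
    [-0.003, -0.04, 0.02],
    [-0.006, -0.08, 0.04],
    [-0.009, -0.12, 0.06],
    [-0.012, -0.16, 0.08],
    [-0.014, -0.19, 0.1],
  ],
  turn=[
    [-0.0008, 0.0023, 0.012],
    [-0.0008, 0.0023, 0.012],
    [-0.0008, 0.0023, 0.012],
    [-0.0008, 0.0023, 0.012],
    [-0.0008, 0.0023, 0.012],
  ],
)

```text
t: 5.27
tcp_pos: [0.5124, 0.0998, 0.2613]
tool_rot: [0.999, -0.037, 0.001, -0.0]
force: [0.1, -0.7, -1.6]
finger_gap: 0.222
gripper_force: 39.9
```

Call:
apply_moves(
  claw=[-1, -1, -1, -1, -1],
  travel=[
    [-0.004, -0.035, 0.02],
    [-0.007, -0.07, 0.04],
    [-0.01, -0.1, 0.06],
    [-0.012, -0.125, 0.077],
    [-0.013, -0.132, 0.077],
  ],
  turn=[
    [0, 0, 0],
    [0, 0, 0],
    [0, 0, 0],
    [0, 0, 0],
    [0, 0, 0],
  ],
)

```text
t: 5.68
tcp_pos: [0.5084, 0.206, 0.1974]
tool_rot: [0.999, -0.036, -0.002, 0.001]
force: [-1.1, -0.8, -1.9]
finger_gap: 0.226
gripper_force: 39.8
```

Call:
apply_moves(
  claw=[-1, -1, -1, -1, -1],
  travel=[
    [0, 0, 0],
    [0, 0, 0],
    [0, 0, 0],
    [0, 0, 0],
    [0, 0, 0],
  ],
  turn=[
    [0, 0, 0],
    [0, 0, 0],
    [0, 0, 0],
    [0, 0, 0],
    [0, 0, 0],
  ],
)

```text
t: 6.1
tcp_pos: [0.5113, 0.2031, 0.2017]
tool_rot: [0.999, -0.038, 0.002, 0.0]
force: [0.9, 0.5, -2.0]
finger_gap: 0.226
gripper_force: 39.8
```

Run:
```python
from h import *
goto((.505,.204,.1),-4.3)
```

```text
t 6.10 tcp [0.5113 0.2031 0.2017] yaw -4.31 tilt z [ 4.8e-03 -8.0e-04 -1.0e+00] F [ 0.9  0.5 -2. ] gap 0.226 gf 39.8
travel [-0.0085 -0.0006  0.1271] turn [ 0.0001 -0.0016 -0.    ] mm 101.93630903518766
```

Call:
apply_moves(
  claw=[-1, -1, -1, -1, -1],
  travel=[
    [-0.008, 0, 0.04],
    [-0.008, 0, 0.08],
    [-0.008, 0, 0.11],
    [-0.008, 0, 0.127],
    [-0.008, 0, 0.127],
  ],
  turn=[
    [0, -0.001, 0],
    [0, -0.001, 0],
    [0, -0.001, 0],
    [0, -0.001, 0],
    [0, -0.001, 0],
  ],
)

```text
t: 6.52
tcp_pos: [0.5028, 0.2033, 0.0968]
tool_rot: [0.999, -0.037, -0.003, 0.001]
force: [-1.3, -0.7, -2.0]
finger_gap: 0.227
gripper_force: 39.8
```

Call:
apply_moves(
  claw=[-1, -1, -1, -1, -1],
  travel=[
    [0, 0, 0],
    [0, 0, 0],
    [0, 0, 0],
    [0, 0, 0],
    [0, 0, 0],
  ],
  turn=[
    [0, 0, 0],
    [0, 0, 0],
    [0, 0, 0],
    [0, 0, 0],
    [0, 0, 0],
  ],
)

```text
t: 6.93
tcp_pos: [0.5053, 0.2046, 0.1004]
tool_rot: [0.999, -0.037, 0.001, 0.0]
force: [0.3, 0.3, -2.7]
finger_gap: 0.227
gripper_force: 39.8
```

```bash
cat >> h.py <<'E'
def held(s,box=(165,390,170,225)):
    B=sorted(brass(s,box),key=lambda b:-b[1][4])[:2]; uv=np.array(sorted([c for c,q in B],key=lambda c:c[0])); print(uv.round(1).tolist())
    C=cloud(s); z=np.nanmean(C[180:222,222:240],(0,1))[2]; z2=np.nanmean(C[180:222,318:332],(0,1))[2]
    r=fit2(SP[:2],ray(s,uv,(z+z2)/2)[:,:2]); print("held z L/R",z.round(4),z2.round(4),"yaw %.2f"%r[0],r[1].round(4),"res",(r[2]*1000).round(2).tolist()); return r
E
python3 - <<'E'
from h import *
st(); s=snap("wrist","w4"); held(s); st(); snap("top","t4"); st(); s=snap("wrist","w5"); held(s)
E
```

```text
t 6.93 tcp [0.5053 0.2046 0.1004] yaw -4.21 tilt z [ 2.5e-03 -2.0e-04 -1.0e+00] F [ 0.3  0.3 -2.7] gap 0.227 gf 39.8
[[199.8, 197.8], [353.2, 197.8]]
held z L/R 0.0974 0.0974 yaw -4.19 [0.5063 0.2058] res [[0.0, 0.04], [-0.0, -0.04]]
t 6.98 tcp [0.5051 0.2046 0.1002] yaw -4.21 tilt z [ 2.e-03 -3.e-04 -1.e+00] F [-0.5 -1.4 -2. ] gap 0.226 gf 39.8
t 7.03 tcp [0.5049 0.2046 0.1   ] yaw -4.20 tilt z [ 1.6e-03 -4.0e-04 -1.0e+00] F [-0.1  0.3 -2.6] gap 0.227 gf 39.8
[[199.8, 197.8], [353.2, 197.8]]
held z L/R 0.0969 0.0969 yaw -4.18 [0.5059 0.2057] res [[0.0, 0.04], [-0.0, -0.04]]
```

View pics/w4.png

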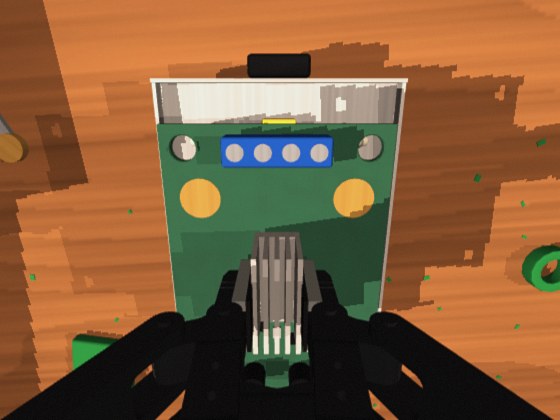

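Board at (0.5059, 0.2057) against unit (0.5057, 0.2042). The image agrees: the tray centre column is about 279.5 and the board's about 276.5. Shifting 1.5 mm in -y and descending.

Call:
apply_moves(
  claw=[-1, -1, -1, -1, -1],
  travel=[
    [0, 0.0019, 0],
    [0, 0.0019, 0.01],
    [0, 0.0019, 0.02],
    [0, 0.0019, 0.025],
    [0, 0.0019, 0.025],
  ],
  turn=[
    [0, 0, 0],
    [0, 0, 0],
    [0, 0, 0],
    [0, 0, 0],
    [0, 0, 0],
  ],
)

```text
t: 7.5
tcp_pos: [0.5033, 0.2026, 0.0776]
tool_rot: [0.999, -0.037, -0.002, 0.001]
force: [-0.2, 0.1, -2.9]
finger_gap: 0.224
gripper_force: 39.9
```

Call:
apply_moves(
  claw=[-1, -1, -1, -1, -1],
  travel=[
    [0, 0, 0],
    [0, 0, 0],
    [0, 0, 0],
    [0, 0, 0],
    [0, 0, 0],
  ],
  turn=[
    [0, 0, 0],
    [0, 0, 0],
    [0, 0, 0],
    [0, 0, 0],
    [0, 0, 0],
  ],
)

```text
t: 7.92
tcp_pos: [0.5046, 0.203, 0.0796]
tool_rot: [0.999, -0.037, 0.0, 0.0]
force: [-0.5, -0.2, -2.6]
finger_gap: 0.229
gripper_force: 39.9
```

Run:
```python
from h import *
st(); s=snap("wrist","w6"); held(s); st()
for dx in (0,):
  y=np.radians(-4.25);R=np.array([[np.cos(y),-np.sin(y)],[np.sin(y),np.cos(y)]])
  for z in(.070,.054): print("exp post px",proj(s,[[*(R@p+[.5057,.2042]),z] for p in PO[2:]]).round(1).tolist())
i=s["pixels"][125:170,155:400]; cv2.imwrite("pics/c6.png",cv2.resize(i,None,fx=3.2,fy=3.2,interpolation=cv2.INTER_CUBIC)[:,:,::-1])
```

```text
t 7.92 tcp [0.5046 0.203  0.0796] yaw -4.21 tilt z [ 8.e-04 -6.e-04 -1.e+00] F [-0.5 -0.2 -2.6] gap 0.229 gf 39.9
[[199.8, 197.8], [353.2, 197.8]]
held z L/R 0.0764 0.0765 yaw -4.20 [0.5056 0.2042] res [[0.0, 0.04], [-0.0, -0.04]]
t 7.97 tcp [0.5046 0.203  0.0795] yaw -4.21 tilt z [ 7.e-04 -6.e-04 -1.e+00] F [-0.1 -0.2 -2.5] gap 0.226 gf 39.9
exp post px [[186.0, 145.6], [367.1, 145.8]]
exp post px [[194.3, 141.4], [358.7, 141.5]]
```

View pics/c6.png

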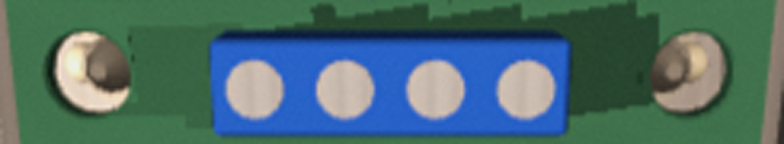

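The posts' tips show in both front holes, left at crop (85,68) and right at (680,72), so the alignment is good. Lowering onto the catches.

Call:
apply_moves(
  claw=[-1, -1, -1, -1, -1],
  travel=[
    [0, 0, 0.004],
    [0, 0, 0.008],
    [0, 0, 0.011],
    [0, 0, 0.011],
    [0, 0, 0.011],
  ],
  turn=[
    [0, 0, 0],
    [0, 0, 0],
    [0, 0, 0],
    [0, 0, 0],
    [0, 0, 0],
  ],
)

```text
t: 8.38
tcp_pos: [0.5043, 0.2029, 0.0701]
tool_rot: [0.999, -0.037, -0.0, 0.0]
force: [-0.5, -0.6, -3.2]
finger_gap: 0.224
gripper_force: 39.9
```

Call:
apply_moves(
  claw=[-1, -1, -1, -1, -1],
  travel=[
    [0, 0, 0.002],
    [0, 0, 0.004],
    [0, 0, 0.005],
    [0, 0, 0.005],
    [0, 0, 0.005],
  ],
  turn=[
    [0, 0, 0],
    [0, 0, 0],
    [0, 0, 0],
    [0, 0, 0],
    [0, 0, 0],
  ],
)

```text
t: 8.8
tcp_pos: [0.5047, 0.2031, 0.0667]
tool_rot: [0.999, -0.037, 0.0, 0.0]
force: [-0.5, 0.5, 1.0]
finger_gap: 0.227
gripper_force: 40.3
```

Run:
```python
from h import *
st(); s=snap("wrist","w7"); held(s); st()
```

```text
t 8.80 tcp [0.5047 0.2031 0.0667] yaw -4.22 tilt z [ 9.e-04 -3.e-04 -1.e+00] F [-0.5  0.5  1. ] gap 0.227 gf 40.3
[[199.8, 197.9], [353.2, 197.8]]
held z L/R 0.0636 0.0636 yaw -4.19 [0.5057 0.2043] res [[0.0, 0.04], [-0.0, -0.04]]
t 8.85 tcp [0.5048 0.2031 0.0667] yaw -4.22 tilt z [ 9.e-04 -3.e-04 -1.e+00] F [0.1 1.4 0.5] gap 0.225 gf 40.3
```

The board's weight is now on the catches. Releasing and raising, then shutting the fingers for pressing.

Call:
apply_moves(
  claw=[-0.2, -0.2, -0.2, -0.2, -0.2],
  travel=[
    [0, 0, 0],
    [0, 0, 0],
    [0, 0, 0],
    [0, 0, 0],
    [0, 0, -0.01],
  ],
  turn=[
    [0, 0, 0],
    [0, 0, 0],
    [0, 0, 0],
    [0, 0, 0],
    [0, 0, 0],
  ],
)

```text
t: 9.27
tcp_pos: [0.5034, 0.2026, 0.0736]
tool_rot: [0.999, -0.037, -0.001, 0.001]
force: [0.2, -0.2, -0.8]
finger_gap: 0.4
gripper_force: 0.0
```

Call:
apply_moves(
  claw=[-0.2, -0.2, -0.2, -1, -1],
  travel=[
    [0, 0, -0.03],
    [0, 0, -0.07],
    [0, 0, -0.12],
    [0, 0, -0.15],
    [0, 0, -0.15],
  ],
  turn=[
    [0, 0, 0],
    [0, 0, 0],
    [0, 0, 0],
    [0, 0, 0],
    [0, 0, 0],
  ],
)

```text
t: 9.68
tcp_pos: [0.5082, 0.2038, 0.2007]
tool_rot: [0.999, -0.037, 0.006, -0.001]
force: [0.3, 0.1, 0.3]
finger_gap: 0.133
gripper_force: 0.0
```

Call:
apply_moves(
  claw=[-1, -1, -1, -1, -1],
  travel=[
    [0, 0, 0],
    [0, 0, 0],
    [0, 0, 0],
    [0, 0, 0],
    [0, 0, 0],
  ],
  turn=[
    [0, 0, 0],
    [0, 0, 0],
    [0, 0, 0],
    [0, 0, 0],
    [0, 0, 0],
  ],
)

```text
t: 10.1
tcp_pos: [0.5037, 0.2028, 0.1932]
tool_rot: [0.999, -0.037, -0.001, 0.001]
force: [-0.3, -0.1, 0.2]
finger_gap: -0.002
gripper_force: 0.0
```

Run:
```python
from h import *
st(); s=snap("wrist","w8"); 
P=proj(s,[[.5057+a,.2043+b,.062] for a in(-.06,.06) for b in(-.05,.05)]); print(P.round(0).tolist())
x0,y0=P.min(0).astype(int);x1,y1=P.max(0).astype(int)
boardfit(s,.0625,(max(x0,0),x1,max(y0,0),y1)); st()
```

```text
t 10.10 tcp [0.5037 0.2028 0.1932] yaw -4.22 tilt z [-0.0027 -0.0012 -1.    ] F [-0.3 -0.1  0.2] gap -0.002 gf 0.0
[[337.0, 258.0], [225.0, 266.0], [334.0, 119.0], [207.0, 129.0]]
[318.1 152.4] [307 141  23  24 431]
[232.4 152.3] [221 141  23  24 427]
[236.  240.6] [226 231  21  20 337]
[314.8 240.5] [304 231  22  20 337]
board yaw -4.193510593154036 o [0.5052 0.2048] res mm [[0.31, 0.2], [0.19, -0.23], [-0.26, 0.23], [-0.24, -0.2]]
t 10.15 tcp [0.5039 0.2029 0.1934] yaw -4.21 tilt z [-0.0022 -0.0011 -1.    ] F [-0.1 -0.3  0.1] gap 0.001 gf 0.0
```

View pics/w8.png

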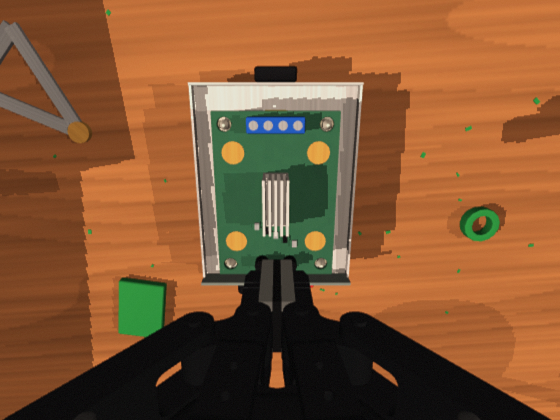

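The board lies on the catches with all four posts through its holes, at (224,124), (327,124), (231,264) and (320,264). All four brass spots are clear. I'll press spots 0, 1, 2, 3 in turn.

```bash
cat >> h.py <<'E'
def spot(k,z,o=(.5053,.2046),yaw=-4.2):
    y=np.radians(yaw); R=np.array([[np.cos(y),-np.sin(y)],[np.sin(y),np.cos(y)]])
    m=np.array([[-38,34],[-38,-34],[38,34],[38,-34]])[k]/1000
    p=R@m+o; print(k,p.round(4)); goto((*p,z),yaw)
E
python3 - <<'E'
from h import *
spot(0,.08)
E
```

```text
0 [0.4699 0.2413]
t 10.15 tcp [0.5039 0.2029 0.1934] yaw -4.21 tilt z [-0.0022 -0.0011 -1.    ] F [-0.1 -0.3  0.1] gap 0.001 gf 0.0
travel [-0.0456 -0.045   0.1418] turn [ 0.0004  0.0007 -0.0001] mm 124.43070271179906
```

Call:
apply_moves(
  claw=[-1, -1, -1, -1, -1],
  travel=[
    [-0.025, -0.025, 0.01],
    [-0.045, -0.045, 0.03],
    [-0.0455, -0.045, 0.075],
    [-0.0455, -0.045, 0.12],
    [-0.0455, -0.045, 0.141],
  ],
  turn=[
    [0.0002, 0.0004, 0],
    [0.0002, 0.0004, 0],
    [0.0002, 0.0004, 0],
    [0.0002, 0.0004, 0],
    [0.0002, 0.0004, 0],
  ],
)

```text
t: 10.57
tcp_pos: [0.4682, 0.2413, 0.0781]
tool_rot: [0.999, -0.036, -0.002, 0.001]
force: [-0.4, -0.5, -0.4]
finger_gap: -0.001
gripper_force: 0.0
```

Call:
apply_moves(
  claw=[-1, -1, -1, -1, -1],
  travel=[
    [0, 0, 0],
    [0, 0, 0],
    [0, 0, 0],
    [0, 0, 0],
    [0, 0, 0],
  ],
  turn=[
    [0, 0, 0],
    [0, 0, 0],
    [0, 0, 0],
    [0, 0, 0],
    [0, 0, 0],
  ],
)

```text
t: 10.98
tcp_pos: [0.472, 0.2418, 0.0831]
tool_rot: [0.999, -0.037, 0.002, -0.0]
force: [0.5, -0.6, 0.1]
finger_gap: -0.001
gripper_force: 0.0
```

Run:
```python
from h import *
spot(0,.065)
```

```text
0 [0.4699 0.2413]
t 10.98 tcp [0.472  0.2418 0.0831] yaw -4.22 tilt z [ 4.6e-03  7.0e-04 -1.0e+00] F [ 0.5 -0.6  0.1] gap -0.001 gf 0.0
travel [-0.0027  0.0008  0.0227] turn [-0.0003 -0.0014 -0.0001] mm 18.268544027866284
```

Call:
apply_moves(
  claw=[-1, -1, -1, -1, -1],
  travel=[
    [-0.001, 0.0005, 0.006],
    [-0.001, 0.0005, 0.012],
    [-0.001, 0.0005, 0.016],
    [-0.001, 0.0005, 0.019],
    [-0.001, 0.0005, 0.021],
  ],
  turn=[
    [0, -0.0005, 0],
    [0, -0.0005, 0],
    [0, -0.0005, 0],
    [0, -0.0005, 0],
    [0, -0.0005, 0],
  ],
)

```text
t: 11.4
tcp_pos: [0.4698, 0.2411, 0.0644]
tool_rot: [0.999, -0.037, -0.0, 0.0]
force: [0.7, -0.2, 2.5]
finger_gap: -0.002
gripper_force: 1.1
```

Call:
apply_moves(
  claw=[-1, -1, -1, -1, -1],
  travel=[
    [0, 0, 0.001],
    [0, 0, 0.002],
    [0, 0, 0.003],
    [0, 0, 0.004],
    [0, 0, 0.005],
  ],
  turn=[
    [0, 0, 0],
    [0, 0, 0],
    [0, 0, 0],
    [0, 0, 0],
    [0, 0, 0],
  ],
)

```text
t: 11.82
tcp_pos: [0.4699, 0.2412, 0.0611]
tool_rot: [0.999, -0.037, -0.0, 0.0]
force: [-1.4, -0.3, 4.6]
finger_gap: 0.001
gripper_force: 2.6
```

Call:
apply_moves(
  claw=[-1, -1, -1, -1, -1],
  travel=[
    [0, 0, 0.001],
    [0, 0, 0.002],
    [0, 0, 0.003],
    [0, 0, 0.004],
    [0, 0, 0.005],
  ],
  turn=[
    [0, 0, 0],
    [0, 0, 0],
    [0, 0, 0],
    [0, 0, 0],
    [0, 0, 0],
  ],
)

```text
t: 12.23
tcp_pos: [0.4699, 0.2413, 0.0576]
tool_rot: [0.999, -0.037, 0.0, -0.0]
force: [-2.3, -0.3, 9.6]
finger_gap: 0.004
gripper_force: 4.7
```

Call:
apply_moves(
  claw=[-1, -1, -1, -1, -1],
  travel=[
    [0, 0, 0.001],
    [0, 0, 0.002],
    [0, 0, 0.003],
    [0, 0, 0.004],
    [0, 0, 0.004],
  ],
  turn=[
    [0, 0, 0],
    [0, 0, 0],
    [0, 0, 0],
    [0, 0, 0],
    [0, 0, 0],
  ],
)

```text
t: 12.65
tcp_pos: [0.4699, 0.2413, 0.0547]
tool_rot: [0.999, -0.037, 0.0, -0.0]
force: [-3.9, -0.8, 11.6]
finger_gap: -0.001
gripper_force: 5.5
```

Call:
apply_moves(
  claw=[-1, -1, -1, -1],
  travel=[
    [0, 0, 0.001],
    [0, 0, 0.002],
    [0, 0, 0.003],
    [0, 0, 0.003],
  ],
  turn=[
    [0, 0, 0],
    [0, 0, 0],
    [0, 0, 0],
    [0, 0, 0],
  ],
)

```text
t: 12.98
tcp_pos: [0.4699, 0.2414, 0.052]
tool_rot: [0.999, -0.037, 0.0, -0.0]
force: [-2.0, 0.7, 8.6]
finger_gap: 0.001
gripper_force: 4.6
```

Call:
apply_moves(
  claw=[-1, -1, -1, -1],
  travel=[
    [0, 0, 0.001],
    [0, 0, 0.002],
    [0, 0, 0.003],
    [0, 0, 0.003],
  ],
  turn=[
    [0, 0, 0],
    [0, 0, 0],
    [0, 0, 0],
    [0, 0, 0],
  ],
)

```text
t: 13.32
tcp_pos: [0.4699, 0.2414, 0.05]
tool_rot: [0.999, -0.037, 0.0, -0.0]
force: [-2.4, 0.9, 11.4]
finger_gap: 0.002
gripper_force: 5.9
```

Call:
apply_moves(
  claw=[-1, -1, -1, -1, -1],
  travel=[
    [0, 0, -0.01],
    [0, 0, -0.02],
    [0, 0, -0.05],
    [0, 0, -0.09],
    [0, 0, -0.13],
  ],
  turn=[
    [0, 0, 0],
    [0, 0, 0],
    [0, 0, 0],
    [0, 0, 0],
    [0, 0, 0],
  ],
)

```text
t: 13.73
tcp_pos: [0.4696, 0.2409, 0.1536]
tool_rot: [0.999, -0.037, -0.001, 0.0]
force: [-0.2, 0.2, 0.1]
finger_gap: 0.0
gripper_force: 0.0
```

Call:
apply_moves(
  claw=[-1, -1, -1, -1, -1],
  travel=[
    [0, 0.02, 0],
    [0, 0.04, 0],
    [0, 0.06, 0],
    [0, 0.08, 0],
    [0, 0.085, 0],
  ],
  turn=[
    [0, 0, 0],
    [0, 0, 0],
    [0, 0, 0],
    [0, 0, 0],
    [0, 0, 0],
  ],
)

```text
t: 14.15
tcp_pos: [0.465, 0.1717, 0.1533]
tool_rot: [0.999, -0.038, 0.0, 0.0]
force: [0.4, -0.6, -0.6]
finger_gap: 0.001
gripper_force: 0.0
```

```bash
cat >> h.py <<'E'
def corners(s,o=(.5053,.2046),yaw=-4.2,tops=None):
    """board top height near each corner from the depth cloud (plane fit on green board pixels)"""
    C=cloud(s); y=np.radians(yaw); R=np.array([[np.cos(y),-np.sin(y)],[np.sin(y),np.cos(y)]])
    b=(C[...,:2]-np.array(o))@R; H=hsv(s); z=C[...,2]
    m=(abs(b[...,0])<.067)&(abs(b[...,1])<.047)&(z>.045)&(z<.085)&(H[...,1]>90)&(((H[...,0]>40)&(H[...,0]<90)&(H[...,2]>30))|((H[...,0]>12)&(H[...,0]<30)&(H[...,2]>90)))
    X=np.c_[b[m],np.ones(m.sum())]; zz=z[m]; w=np.ones(len(zz),bool)
    for _ in range(6):
        k=np.linalg.lstsq(X[w],zz[w],rcond=None)[0]; w=abs(X@k-zz)<.004
    print("n",w.sum(),"z at corners 0..3 mm",(1000*(np.c_[PO,np.ones(4)]@k)).round(1),"centre %.1f"%(1000*k[2]))
E
python3 - <<'E'
from h import *
for n in("w8","t4"):
    corners(dict(np.load(n+".npz")))
s=snap("wrist","w9"); corners(s); s=snap("top","t9"); corners(s,o=(.5028,.2046)); spot(1,.08)
E
```

```text
n 13397 z at corners 0..3 mm [64. 64. 64. 64.] centre 64.0
n 0 z at corners 0..3 mm [0. 0. 0. 0.] centre 0.0
n 19661 z at corners 0..3 mm [56.4 63.7 63.8 71.2] centre 63.8
n 258 z at corners 0..3 mm [58.6 63.4 65.8 70.6] centre 64.6
1 [0.4649 0.1735]
t 14.25 tcp [0.4653 0.1729 0.1531] yaw -4.32 tilt z [ 4.e-04  2.e-04 -1.e+00] F [ 0.3 -0.9  0.3] gap -0.000 gf 0.0
travel [-0.0005 -0.0007  0.0914] turn [-0.0001 -0.0001 -0.0007] mm 73.12867871753991
```

Corner 0 is home: 56.4 mm against 64 before, and exactly 8 mm down. Now spot 1.

Call:
apply_moves(
  claw=[-1, -1, -1, -1, -1],
  travel=[
    [-0.0005, -0.0005, 0.04],
    [-0.0005, -0.0005, 0.08],
    [-0.0005, -0.0005, 0.095],
    [-0.0005, -0.0005, 0.103],
    [-0.0005, -0.0005, 0.106],
  ],
  turn=[
    [0, 0, 0],
    [0, 0, 0],
    [0, 0, 0],
    [0, 0, 0],
    [0, 0, 0],
  ],
)

```text
t: 14.67
tcp_pos: [0.4644, 0.1744, 0.067]
tool_rot: [0.999, -0.036, -0.001, 0.0]
force: [0.4, 0.3, -0.4]
finger_gap: 0.004
gripper_force: 0.0
```

Call:
apply_moves(
  claw=[-1, -1, -1, -1, -1],
  travel=[
    [0, 0, 0.001],
    [0, 0, 0.002],
    [0, 0, 0.003],
    [0, 0, 0.004],
    [0, 0, 0.005],
  ],
  turn=[
    [0, 0, 0],
    [0, 0, 0],
    [0, 0, 0],
    [0, 0, 0],
    [0, 0, 0],
  ],
)

```text
t: 15.08
tcp_pos: [0.4655, 0.174, 0.0649]
tool_rot: [0.999, -0.037, 0.001, -0.0]
force: [-0.2, -0.2, 1.7]
finger_gap: 0.007
gripper_force: 1.2
```

Call:
apply_moves(
  claw=[-1, -1, -1, -1, -1],
  travel=[
    [0, 0, 0.001],
    [0, 0, 0.002],
    [0, 0, 0.003],
    [0, 0, 0.004],
    [0, 0, 0.005],
  ],
  turn=[
    [0, 0, 0],
    [0, 0, 0],
    [0, 0, 0],
    [0, 0, 0],
    [0, 0, 0],
  ],
)

```text
t: 15.5
tcp_pos: [0.4651, 0.1739, 0.0604]
tool_rot: [0.999, -0.037, 0.001, -0.0]
force: [-1.2, 0.5, 6.9]
finger_gap: -0.001
gripper_force: 3.3
```

Call:
apply_moves(
  claw=[-1, -1, -1, -1, -1],
  travel=[
    [0, 0, 0.001],
    [0, 0, 0.002],
    [0, 0, 0.003],
    [0, 0, 0.004],
    [0, 0, 0.004],
  ],
  turn=[
    [0, 0, 0],
    [0, 0, 0],
    [0, 0, 0],
    [0, 0, 0],
    [0, 0, 0],
  ],
)

```text
t: 15.92
tcp_pos: [0.4644, 0.1737, 0.0566]
tool_rot: [0.999, -0.037, -0.0, 0.0]
force: [-0.6, -0.1, 2.4]
finger_gap: 0.004
gripper_force: 1.2
```

Call:
apply_moves(
  claw=[-1, -1, -1, -1],
  travel=[
    [0, 0, 0.001],
    [0, 0, 0.002],
    [0, 0, 0.003],
    [0, 0, 0.003],
  ],
  turn=[
    [0, 0, 0],
    [0, 0, 0],
    [0, 0, 0],
    [0, 0, 0],
  ],
)

```text
t: 16.25
tcp_pos: [0.4644, 0.1737, 0.0545]
tool_rot: [0.999, -0.037, -0.0, 0.0]
force: [-0.2, -1.0, 4.3]
finger_gap: -0.004
gripper_force: 2.5
```

Call:
apply_moves(
  claw=[-1, -1, -1, -1],
  travel=[
    [0, 0, 0.001],
    [0, 0, 0.002],
    [0, 0, 0.004],
    [0, 0, 0.004],
  ],
  turn=[
    [0, 0, 0],
    [0, 0, 0],
    [0, 0, 0],
    [0, 0, 0],
  ],
)

```text
t: 16.58
tcp_pos: [0.4645, 0.1737, 0.0517]
tool_rot: [0.999, -0.037, -0.0, 0.0]
force: [-0.9, -0.1, 8.1]
finger_gap: -0.001
gripper_force: 4.2
```

Call:
apply_moves(
  claw=[-1, -1, -1, -1, -1],
  travel=[
    [0, 0, -0.01],
    [0, 0, -0.02],
    [0, 0, -0.05],
    [0, 0, -0.09],
    [0, 0, -0.13],
  ],
  turn=[
    [0, 0, 0],
    [0, 0, 0],
    [0, 0, 0],
    [0, 0, 0],
    [0, 0, 0],
  ],
)

```text
t: 17.0
tcp_pos: [0.4637, 0.1737, 0.1561]
tool_rot: [0.999, -0.037, -0.001, 0.0]
force: [0.6, 0.6, -0.2]
finger_gap: -0.003
gripper_force: 0.0
```

Call:
apply_moves(
  claw=[-1, -1, -1, -1, -1],
  travel=[
    [0, 0, 0],
    [0, 0, 0],
    [0, 0, 0],
    [0, 0, 0],
    [0, 0, 0],
  ],
  turn=[
    [0, 0, 0],
    [0, 0, 0],
    [0, 0, 0],
    [0, 0, 0],
    [0, 0, 0],
  ],
)

```text
t: 17.42
tcp_pos: [0.4636, 0.1736, 0.154]
tool_rot: [0.999, -0.037, -0.002, 0.0]
force: [0.6, 0.2, 0.2]
finger_gap: 0.001
gripper_force: 0.0
```

Run:
```python
from h import *
s=snap("wrist","w10"); corners(s); spot(2,.15);
B=brass(s,(0,560,0,300)); print([(c.round(0).tolist(),int(q[4])) for c,q in B if q[4]>150])
```

```text
n 19644 z at corners 0..3 mm [56.1 56.  64.1 64. ] centre 60.0
2 [0.5457 0.2357]
t 17.47 tcp [0.4637 0.1736 0.1541] yaw -4.22 tilt z [-3.e-03 -4.e-04 -1.e+00] F [ 0.6 -0.4 -0.5] gap 0.000 gf 0.0
travel [ 0.0965 -0.0849  0.0047] turn [ 0.0002  0.001  -0.0001] mm 102.89995119131083
[([167.0, 10.0], 265), ([353.0, 5.0], 171), ([8.0, 88.0], 410), ([278.0, 103.0], 649), ([174.0, 104.0], 649), ([186.0, 211.0], 462), ([278.0, 211.0], 460)]
```

Corners 0 and 1 are home (56.1 and 56.0 mm). Next is spot 2.

Call:
apply_moves(
  claw=[-1, -1, -1, -1, -1],
  travel=[
    [0.035, -0.03, 0],
    [0.07, -0.06, 0],
    [0.09, -0.08, 0],
    [0.0965, -0.085, 0],
    [0.0965, -0.085, 0],
  ],
  turn=[
    [0, 0, 0],
    [0, 0, 0],
    [0, 0, 0],
    [0, 0, 0],
    [0, 0, 0],
  ],
)

```text
t: 17.88
tcp_pos: [0.5474, 0.2366, 0.1541]
tool_rot: [0.999, -0.036, -0.0, 0.0]
force: [-0.2, -0.9, -0.5]
finger_gap: 0.001
gripper_force: 0.0
```

Call:
apply_moves(
  claw=[-1, -1, -1, -1, -1],
  travel=[
    [0, 0, 0.03],
    [0, 0, 0.06],
    [0, 0, 0.085],
    [0, 0, 0.1],
    [0, 0, 0.108],
  ],
  turn=[
    [0, 0, 0],
    [0, 0, 0],
    [0, 0, 0],
    [0, 0, 0],
    [0, 0, 0],
  ],
)

```text
t: 18.3
tcp_pos: [0.5439, 0.2347, 0.0667]
tool_rot: [0.999, -0.037, -0.003, 0.001]
force: [-0.4, -0.2, -0.2]
finger_gap: -0.003
gripper_force: 0.0
```

Run:
```python
from h import *
spot(2,.063)
```

```text
2 [0.5457 0.2357]
t 18.30 tcp [0.5439 0.2347 0.0667] yaw -4.24 tilt z [-0.0058 -0.0015 -1.    ] F [-0.4 -0.2 -0.2] gap -0.003 gf 0.0
travel [ 0.0022 -0.0014  0.0046] turn [ 0.0006  0.0018 -0.0002] mm 4.241085802888156
```

Call:
apply_moves(
  claw=[-1, -1, -1, -1, -1],
  travel=[
    [0.0005, 0, 0.001],
    [0.0005, 0, 0.002],
    [0.0005, 0, 0.003],
    [0.0005, 0, 0.005],
    [0.0005, 0, 0.006],
  ],
  turn=[
    [0, 0, 0],
    [0, 0, 0],
    [0, 0, 0],
    [0, 0, 0],
    [0, 0, 0],
  ],
)

```text
t: 18.72
tcp_pos: [0.5476, 0.236, 0.0649]
tool_rot: [0.999, -0.037, 0.001, -0.0]
force: [0.2, -0.0, -0.0]
finger_gap: -0.003
gripper_force: 0.0
```

Call:
apply_moves(
  claw=[-1, -1, -1, -1, -1],
  travel=[
    [0, 0, 0.001],
    [0, 0, 0.002],
    [0, 0, 0.003],
    [0, 0, 0.004],
    [0, 0, 0.005],
  ],
  turn=[
    [0, 0, 0],
    [0, 0, 0],
    [0, 0, 0],
    [0, 0, 0],
    [0, 0, 0],
  ],
)

```text
t: 19.13
tcp_pos: [0.5475, 0.236, 0.0606]
tool_rot: [0.999, -0.037, 0.001, -0.0]
force: [-0.6, -0.4, 5.1]
finger_gap: -0.001
gripper_force: 2.6
```

Call:
apply_moves(
  claw=[-1, -1, -1, -1, -1],
  travel=[
    [0, 0, 0.001],
    [0, 0, 0.002],
    [0, 0, 0.003],
    [0, 0, 0.004],
    [0, 0, 0.004],
  ],
  turn=[
    [0, 0, 0],
    [0, 0, 0],
    [0, 0, 0],
    [0, 0, 0],
    [0, 0, 0],
  ],
)

```text
t: 19.55
tcp_pos: [0.5475, 0.2359, 0.0576]
tool_rot: [0.999, -0.037, 0.001, -0.0]
force: [-1.4, -1.2, 6.5]
finger_gap: 0.001
gripper_force: 3.4
```

Call:
apply_moves(
  claw=[-1, -1, -1, -1],
  travel=[
    [0, 0, 0.001],
    [0, 0, 0.002],
    [0, 0, 0.003],
    [0, 0, 0.003],
  ],
  turn=[
    [0, 0, 0],
    [0, 0, 0],
    [0, 0, 0],
    [0, 0, 0],
  ],
)

```text
t: 19.88
tcp_pos: [0.5475, 0.236, 0.0556]
tool_rot: [0.999, -0.037, 0.001, -0.0]
force: [-1.2, -1.3, 9.2]
finger_gap: 0.002
gripper_force: 4.6
```

Call:
apply_moves(
  claw=[-1, -1, -1, -1],
  travel=[
    [0, 0, 0.001],
    [0, 0, 0.002],
    [0, 0, 0.003],
    [0, 0, 0.003],
  ],
  turn=[
    [0, 0, 0],
    [0, 0, 0],
    [0, 0, 0],
    [0, 0, 0],
  ],
)

```text
t: 20.22
tcp_pos: [0.5475, 0.236, 0.0535]
tool_rot: [0.999, -0.037, 0.001, -0.0]
force: [-1.4, -0.2, 11.1]
finger_gap: -0.004
gripper_force: 5.7
```

Call:
apply_moves(
  claw=[-1, -1, -1, -1],
  travel=[
    [0, 0, 0.001],
    [0, 0, 0.002],
    [0, 0, 0.003],
    [0, 0, 0.003],
  ],
  turn=[
    [0, 0, 0],
    [0, 0, 0],
    [0, 0, 0],
    [0, 0, 0],
  ],
)

```text
t: 20.55
tcp_pos: [0.5476, 0.2359, 0.0515]
tool_rot: [0.999, -0.037, 0.001, -0.0]
force: [-3.0, -0.1, 14.0]
finger_gap: -0.002
gripper_force: 6.7
```

Call:
apply_moves(
  claw=[-1, -1, -1, -1],
  travel=[
    [0, 0, 0.001],
    [0, 0, 0.002],
    [0, 0, 0.0025],
    [0, 0, 0.0025],
  ],
  turn=[
    [0, 0, 0],
    [0, 0, 0],
    [0, 0, 0],
    [0, 0, 0],
  ],
)

```text
t: 20.88
tcp_pos: [0.5477, 0.2359, 0.0487]
tool_rot: [0.999, -0.037, 0.001, -0.0]
force: [-1.0, -1.1, 9.7]
finger_gap: -0.002
gripper_force: 4.8
```

Call:
apply_moves(
  claw=[-1, -1, -1, -1],
  travel=[
    [0, 0, 0.001],
    [0, 0, 0.002],
    [0, 0, 0.0025],
    [0, 0, 0.0025],
  ],
  turn=[
    [0, 0, 0],
    [0, 0, 0],
    [0, 0, 0],
    [0, 0, 0],
  ],
)

```text
t: 21.22
tcp_pos: [0.5477, 0.2359, 0.0472]
tool_rot: [0.999, -0.037, 0.001, -0.0]
force: [-1.8, -0.9, 12.3]
finger_gap: -0.003
gripper_force: 5.9
```

Call:
apply_moves(
  claw=[-1, -1, -1, -1, -1],
  travel=[
    [0, 0, -0.01],
    [0, 0, -0.02],
    [0, 0, -0.05],
    [0, 0, -0.09],
    [0, 0, -0.13],
  ],
  turn=[
    [0, 0, 0],
    [0, 0, 0],
    [0, 0, 0],
    [0, 0, 0],
    [0, 0, 0],
  ],
)

```text
t: 21.63
tcp_pos: [0.546, 0.2357, 0.1498]
tool_rot: [0.999, -0.037, -0.002, 0.0]
force: [1.0, 0.0, -0.8]
finger_gap: 0.004
gripper_force: 0.0
```

Call:
apply_moves(
  claw=[-1, -1, -1, -1, -1],
  travel=[
    [0, 0.02, 0],
    [0, 0.05, 0],
    [0, 0.075, 0],
    [0, 0.085, 0],
    [0, 0.085, 0],
  ],
  turn=[
    [0, 0, 0],
    [0, 0, 0],
    [0, 0, 0],
    [0, 0, 0],
    [0, 0, 0],
  ],
)

```text
t: 22.05
tcp_pos: [0.5418, 0.1667, 0.1497]
tool_rot: [0.999, -0.038, -0.0, 0.0]
force: [0.3, 1.5, 0.3]
finger_gap: 0.001
gripper_force: 0.0
```

Run:
```python
from h import *
s=snap("wrist","w11"); corners(s); spot(3,.066)
```

```text
n 10080 z at corners 0..3 mm [55.7 55.6 55.8 55.7] centre 55.7
3 [0.5407 0.1679]
t 22.10 tcp [0.542  0.1677 0.1496] yaw -4.32 tilt z [-4.e-04  5.e-04 -1.e+00] F [ 0.1  0.4 -0.3] gap 0.000 gf 0.0
travel [-1.600e-03 -1.000e-04  1.045e-01] turn [-0.0001  0.0001 -0.0007] mm 83.64752278248298
```

All four corners read about 55.7 mm, so corner 3 appears to have gone down too. I'll press spot 3 as well to make sure it is home.

Call:
apply_moves(
  claw=[-1, -1, -1, -1, -1],
  travel=[
    [-0.001, 0, 0.03],
    [-0.001, 0, 0.06],
    [-0.001, 0, 0.09],
    [-0.001, 0, 0.105],
    [-0.001, 0, 0.111],
  ],
  turn=[
    [0, 0, 0],
    [0, 0, 0],
    [0, 0, 0],
    [0, 0, 0],
    [0, 0, 0],
  ],
)

```text
t: 22.52
tcp_pos: [0.5398, 0.1692, 0.0584]
tool_rot: [0.999, -0.036, -0.002, 0.0]
force: [-0.6, 0.3, 0.1]
finger_gap: -0.003
gripper_force: 0.0
```

Call:
apply_moves(
  claw=[-1, -1, -1, -1, -1],
  travel=[
    [0, 0, 0.001],
    [0, 0, 0.002],
    [0, 0, 0.004],
    [0, 0, 0.006],
    [0, 0, 0.008],
  ],
  turn=[
    [0, 0, 0],
    [0, 0, 0],
    [0, 0, 0],
    [0, 0, 0],
    [0, 0, 0],
  ],
)

```text
t: 22.93
tcp_pos: [0.5421, 0.1684, 0.0555]
tool_rot: [0.999, -0.037, 0.001, -0.0]
force: [-1.4, 0.3, 4.7]
finger_gap: 0.003
gripper_force: 2.2
```

Call:
apply_moves(
  claw=[-1, -1, -1, -1, -1],
  travel=[
    [0, 0, 0.001],
    [0, 0, 0.002],
    [0, 0, 0.003],
    [0, 0, 0.004],
    [0, 0, 0.005],
  ],
  turn=[
    [0, 0, 0],
    [0, 0, 0],
    [0, 0, 0],
    [0, 0, 0],
    [0, 0, 0],
  ],
)

```text
t: 23.35
tcp_pos: [0.5421, 0.1684, 0.0515]
tool_rot: [0.999, -0.037, 0.001, -0.0]
force: [0.0, 1.6, 8.1]
finger_gap: 0.002
gripper_force: 3.9
```

Call:
apply_moves(
  claw=[-1, -1, -1, -1, -1],
  travel=[
    [0, 0, 0.001],
    [0, 0, 0.002],
    [0, 0, 0.003],
    [0, 0, 0.004],
    [0, 0, 0.004],
  ],
  turn=[
    [0, 0, 0],
    [0, 0, 0],
    [0, 0, 0],
    [0, 0, 0],
    [0, 0, 0],
  ],
)

```text
t: 23.77
tcp_pos: [0.5421, 0.1684, 0.0487]
tool_rot: [0.999, -0.037, 0.001, -0.0]
force: [-1.5, 1.7, 10.0]
finger_gap: 0.002
gripper_force: 4.9
```

Call:
apply_moves(
  claw=[-1, -1, -1, -1],
  travel=[
    [0, 0, 0.001],
    [0, 0, 0.002],
    [0, 0, 0.003],
    [0, 0, 0.003],
  ],
  turn=[
    [0, 0, 0],
    [0, 0, 0],
    [0, 0, 0],
    [0, 0, 0],
  ],
)

```text
t: 24.1
tcp_pos: [0.5421, 0.1684, 0.0467]
tool_rot: [0.999, -0.037, 0.001, -0.0]
force: [-1.9, 0.2, 11.4]
finger_gap: -0.001
gripper_force: 6.2
```

Call:
apply_moves(
  claw=[-1, -1, -1, -1],
  travel=[
    [0, 0, 0.001],
    [0, 0, 0.002],
    [0, 0, 0.003],
    [0, 0, 0.003],
  ],
  turn=[
    [0, 0, 0],
    [0, 0, 0],
    [0, 0, 0],
    [0, 0, 0],
  ],
)

```text
t: 24.43
tcp_pos: [0.5421, 0.1684, 0.0447]
tool_rot: [0.999, -0.037, 0.001, -0.0]
force: [-2.4, 0.9, 14.4]
finger_gap: 0.001
gripper_force: 7.5
```

Call:
apply_moves(
  claw=[-1, -1, -1, -1, -1],
  travel=[
    [0, 0, -0.01],
    [0, 0, -0.02],
    [0, 0, -0.06],
    [0, 0, -0.11],
    [0, 0, -0.15],
  ],
  turn=[
    [0, 0, 0],
    [0, 0, 0],
    [0, 0, 0],
    [0, 0, 0],
    [0, 0, 0],
  ],
)

```text
t: 24.85
tcp_pos: [0.5411, 0.168, 0.1641]
tool_rot: [0.999, -0.037, -0.0, 0.0]
force: [0.5, 0.1, 0.8]
finger_gap: 0.001
gripper_force: 0.0
```

Call:
apply_moves(
  claw=[-1, -1, -1, -1, -1],
  travel=[
    [-0.02, -0.02, -0.03],
    [-0.04, -0.04, -0.06],
    [-0.045, -0.04, -0.06],
    [-0.045, -0.04, -0.06],
    [-0.045, -0.04, -0.06],
  ],
  turn=[
    [0, 0, 0],
    [0, 0, 0],
    [0, 0, 0],
    [0, 0, 0],
    [0, 0, 0],
  ],
)

```text
t: 25.27
tcp_pos: [0.5072, 0.2024, 0.2101]
tool_rot: [0.999, -0.036, -0.0, 0.0]
force: [1.0, 0.1, 0.1]
finger_gap: -0.0
gripper_force: 0.0
```

Run:
```python
from h import *
st(); s=snap("wrist","w12"); corners(s)
C=cloud(s); y=np.radians(-4.2); R=np.array([[np.cos(y),-np.sin(y)],[np.sin(y),np.cos(y)]])
b=(C[...,:2]-np.array((.5053,.2046)))@R
for k,p in enumerate(PO):
    d=np.hypot(*(b-p).transpose(2,0,1)); m=(d>.009)&(d<.014)&(C[...,2]>.045); n=(d<.006); print(k,"ring",1000*np.nanmedian(C[...,2][m]).round(4),"tip",1000*np.nanpercentile(C[...,2][n],95).round(4),m.sum())
i=s["pixels"][80:330,170:390]; cv2.imwrite("pics/c12.png",cv2.resize(i,None,fx=2.3,fy=2.3,interpolation=cv2.INTER_CUBIC)[:,:,::-1])
```

```text
t 25.27 tcp [0.5072 0.2024 0.2101] yaw -4.18 tilt z [-7.e-04 -6.e-04 -1.e+00] F [1.  0.1 0.1] gap -0.000 gf 0.0
n 11230 z at corners 0..3 mm [55.7 55.6 55.7 55.6] centre 55.6
0 ring 55.599999999999994 tip 66.8 246
1 ring 55.599999999999994 tip 66.69999999999999 246
2 ring 55.599999999999994 tip 67.0 383
3 ring 55.599999999999994 tip 66.9 373
```

View pics/c12.png

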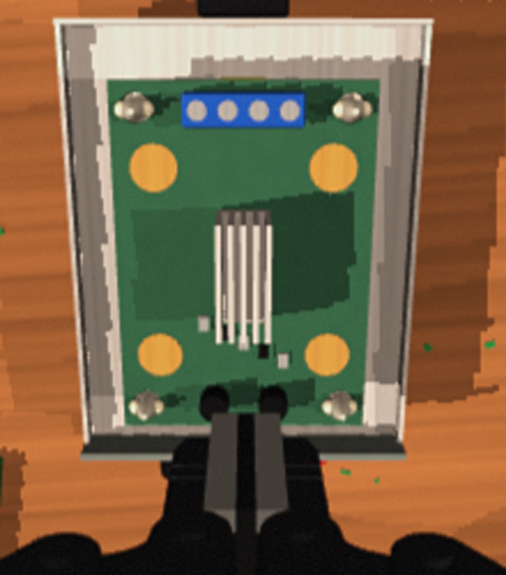

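The board is home: catches stand over it at all four posts, (133,107), (352,107), (147,405) and (340,405), and it is level at 55.6 mm all round. The strip is on the inlet side. Handing in.

```bash
python3 -c "
from station import manip
print(manip.sign_off())"
```

```text
the job is handed in; nothing more can be done
None
```

The small green board is down on all four snap posts, level to within 0.1 mm at the corners, with its blue strip on the mains-inlet side. The highest push I read was 14.4 N, and the job was handed in at about 25 s. Corner 3 went down while I pressed corner 2; I then pressed it separately as well.

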